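# Portion marbles for roll painting

### The arm

A 6-joint arm with a two-finger parallel gripper is mounted at the origin on the work surface. World frame = base frame: x ahead of the robot, y to its left, z up, the work surface at z = 0. Lengths are in m, angles in rad, forces in N, time in s.
With the tool pointing down it reaches from about 0.35 to 0.875 m from the base axis. Payload 4.2 kg.
Tool frame: the origin (TCP) lies midway between the tips of the shut fingers; the grasp point (between the pads) lies 19 mm behind it; z points along the fingers, y is the line along which they close (so a half turn about z gives the same grasp; the last joint's range is limited). The gripper opens to 87 mm and grips with 3 to 60 N. Pads are 19 mm wide; open, the fingers measure 117 mm over their backs; the gripper's body (75 mm by 190 mm) begins 51 mm behind the grasp point.
Start: joints at [-0.904, 0.385, 0.008, 0, -1.194, -0.259], TCP at [0.248, -0.574, 0.189] pointing down, gripper open.
Joint ranges: [-3.14, 3.14], [-1.21, 2.06], [-1.07, 1.41], [-3.16, 2.05], [-2.99, -0.16], [-3.1, 3.1]. Speed limits (rad/s): [2.79, 2.79, 3.14, 3.14, 3.14, 3.14].

### API

Orientations are given as [roll, pitch, yaw] about the fixed x, y, z axes, in that order (R = Rz(yaw) Ry(pitch) Rx(roll)).
In Python, from rig import r, sensors, viewer gives the robot as it stands. Calls block until the motion is done:
- r.goto(position, orientation): joint-space move of the TCP to a pose.
- r.move_linear(position, orientation=None, max_speed=0.15, stop_force=None): straight line of the TCP; orientation=None keeps the orientation; max_speed is the mean speed in m/s. With stop_force (N) it stops when the force on the tool has changed by that much, and returns True; else False.
- r.goto_joints(angles): joint-space move.
- r.set_gripper(opening, newtons=None): finger opening in m; newtons is the grip in N (None keeps the last); returns when the fingers have stopped.
- r.pause(seconds).
- r.solve_ik(position, orientation): joint angles nearest the present ones, or None.
- sensors.read_state(): the state.
- viewer.camera(name): name is "scene" or "top"; returns (picture, depth): 480x640x3 uint8, red, green, blue; 480x640 float32, m along the optical axis (not along the pixel's ray), 0 where there is no reading.
- viewer.get_calibration(name): a dict with "intrinsics" (3x3 intrinsics, pixels), "T" (4x4, takes a point from camera to world coordinates). Camera axes: x right, y down, z forward; pixel columns grow to the right and rows downward; lengths in m; the calibration is good to about 2 mm. A picture is of the moment at which its call begins. get_calibration takes no time and is no camera call.
A pose or a line that the arm cannot do raises r.Unreachable and nothing moves.
- r.sign_off(): hands the job in; it is judged then, once.
The state is a dict: "t": time; "joints": joint angles; "joint_velocities": joint speeds; "joint_efforts": joint torques, N m; "tool_pos": TCP position; "orientation": TCP orientation; "ft_force": force on the tool from outside, world axes, zero at the start; "torque": the same for the moment, N m; "finger_gap": finger opening in m; "finger_force": force on a finger pad.
Only numpy, scipy, OpenCV 4.12 (cv2) and the standard library are available. Lean on these libraries where they do the work, as an engineer would, in place of code of your own. Each camera call takes 0.05 s, during which the arm holds its last target. There are 200 camera calls.

### The job

Use the scoop to take marbles out of the grey trough and tip at least three of them into the steel pot, touching no marble with the fingers. Leave none spilled on the table, and put the scoop back, upright, in the wide bay of its wooden rest.

Things in the scene. Friction and masses are not known exactly. Their poses are not given: they have to be found in the camera images.
- scoop: Aluminium scoop, 0.1 to 0.17 kg. Origin: under the bowl's centre; x to the open lip, z up. Bowl x -40 (back wall) to +40 (lip), 68 wide; side walls 32 high, x -40 to +26; floor 48 wide, 2.5 thick, side edges bevelled 45 degrees up 10 mm. Wooden handle bar 18 (y) by 22, from (-40, 0, 26) leaning back (-x) 5 degrees from vertical to its free end (-49, 0, 120)
- scoop_grip (a point): point on the middle of the scoop's handle, where it is best held, at (-46, 0, 92) in the scoop's frame (axes as the scoop's); the handle is 18 thick across y, and its free end lies 28 mm farther up along it
- scoop_lip (a point): middle of the scoop's front lip, at (40, 0, 1) in the scoop's frame
- scoop_bowl (a point): middle of the scoop's bowl, at (0, 0, 12) in the scoop's frame; a marble lying in the bowl is within 48 mm of it
- trough: Grey open trough, fixed. Origin: under its centre; +x along it, away from the robot. Outside 238 (x) by 100 (y), 36 high (far end wall 62), 4 thick. Flat floor 198 by 60 at z = 4; 45 degree bevels rise 16 mm from its edges to the side and end walls (inside 230 by 92; corners cut off 45 degrees, 20 along each wall). Marbles start in the far half (x 0 to +95); the near half is empty
- marble0: White polished glass marble, slippery, a ball 22 in diameter, 14 g; origin at its centre (axes meaningless)
- marble1: White polished glass marble, slippery, a ball 22 in diameter, 14 g; origin at its centre (axes meaningless)
- marble2: White polished glass marble, slippery, a ball 22 in diameter, 14 g; origin at its centre (axes meaningless)
- marble3: White polished glass marble, slippery, a ball 22 in diameter, 14 g; origin at its centre (axes meaningless)
- marble4: White polished glass marble, slippery, a ball 22 in diameter, 14 g; origin at its centre (axes meaningless)
- pot: Steel open pot, round, loose, 0.3 to 0.5 kg, 80 high, 94 across the rim, wall 4; origin: centre of its underside, z up. It is wider and shorter than the paper cup
- pot_mid (a point): point on the pot's axis, 35 above its underside; a marble whose centre is within 55 of it is in the pot (below its rim)
- tool_rest: Wooden tool rest, fixed, 116 (x) by 142 (y), origin: centre of its underside; base 4 thick, walls 4 thick and 14 high. Two bays along x: the wide one (108 by 90 inside, centre at y = +22) is the scoop's, the narrow one (40 wide, centre at y = -47) holds the palette knife
- scoop_bay (a point): centre of the floor of the wide bay, at (0, 22, 4) in the rest's frame, same axes; the scoop's origin starts within 7 mm of it, its lip towards the rest's +x
- palette_knife: bystander: small palette knife, 100 long, lying in the narrow bay
- paint_a: bystander: black paint bottle, 48 across, 120 high; origin under it
- paint_b: bystander: black paint bottle, 48 across, 120 high; origin under it
- paint_jar: bystander: low paint jar, 60 across, 55 high; origin under it
- paper_cup: bystander: empty paper cup, 72 across, 90 high; origin under it
- tape_roll: bystander: roll of masking tape, 90 across, 24 high, lying flat; origin under it
- canvas_block: bystander: small black canvas block, 80 by 100 by 20, lying flat; origin under it

How it is judged:
By the outcome, as a careful person would: the job done as asked, in the order asked, and still so for the second after the job is handed in, with the robot touching nothing.
It also fails if it takes over 67 s, if anything falls off the work surface, if the arm or the gripper's body presses on something with over 40 N, if the wrist force passes 120 N, or if a joint passes its speed limit or range.

## Working session

There is one attempt and no reset: what is moved stays moved. The work goes in short steps, each a Python script; the robot and the scene stay as the last script left them, time stands still between calls to the robot, and variables do not carry over. Pictures are saved under pics/ and viewed, at most 10 in all, crops included, and the job is handed in when it is done.

```bash
ls; mkdir -p pics
python3 - <<'E'
from rig import r,sensors,viewer
import cv2,numpy as np
for n in("scene","top"):
    p,d=viewer.camera(n); cv2.imwrite(f"pics/{n}0.png",p[...,::-1]); np.savez(f"{n}0.npz",p=p,d=d)
    c=viewer.get_calibration(n); print(n,np.round(c["intrinsics"],1).tolist(),np.round(c["T"],3).tolist())
print(sensors.read_state())
E
```

```text
pics
scene [[520.0, 0.0, 330.9], [0.0, 520.0, 234.3], [0.0, 0.0, 1.0]] [[-0.088, 0.793, -0.602, 1.25], [0.996, 0.079, -0.041, 0.033], [0.014, -0.604, -0.797, 1.044], [0.0, 0.0, 0.0, 1.0]]
top [[588.1, 0.0, 319.9], [0.0, 588.1, 239.7], [0.0, 0.0, 1.0]] [[-0.002, -0.989, 0.15, 0.341], [-1.0, 0.002, -0.002, -0.004], [0.002, -0.15, -0.989, 1.57], [0.0, 0.0, 0.0, 1.0]]
{'t': 0.1, 'joints': array([-9.04366203e-01,  3.85463832e-01,  6.75883271e-03, -4.30543905e-04,
       -1.19404017e+00, -2.58577635e-01]), 'joint_velocities': array([-0.00090199, -0.00130827,  0.00359181,  0.00339647, -0.00100508,
        0.00037213]), 'joint_efforts': array([-5.67972677e-05, -3.91690457e+01,  1.87934107e+01,  4.23192188e+00,
        1.34125023e-02, -7.81239487e-05]), 'tool_pos': array([ 0.24764767, -0.57316798,  0.18797786]), 'orientation': array([ 3.13960628e+00, -1.11599336e-04, -2.73389884e+00]), 'ft_force': array([1.16473671, 0.28003975, 0.30572487]), 'torque': array([ 0.0355633 , -0.04323606, -0.05548727]), 'finger_force': 0.0, 'finger_gap': 0.08706969426619358}
```

View pics/top0.png

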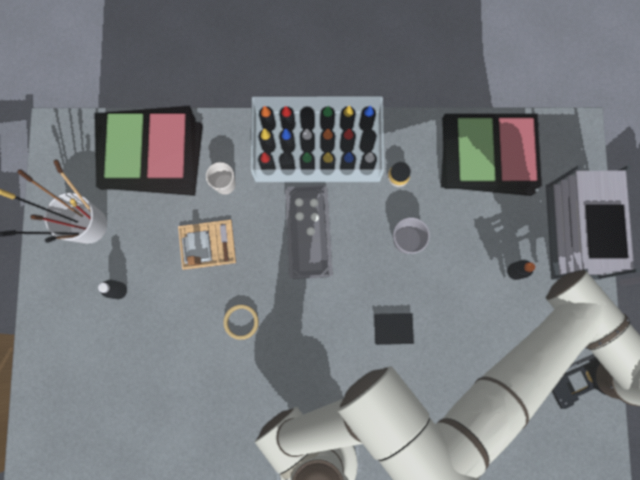

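View pics/scene0.png

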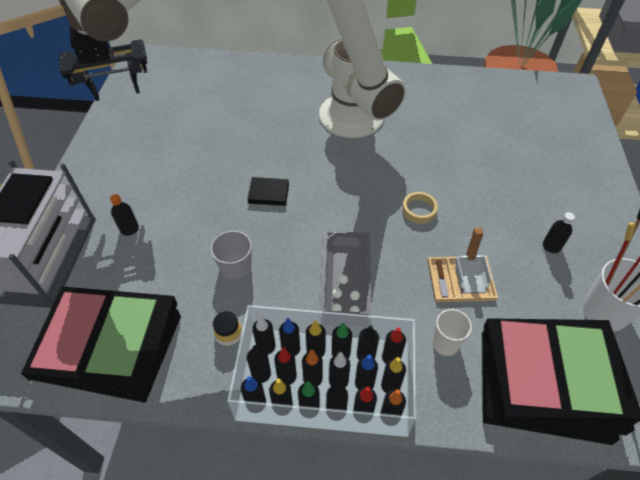

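The top view shows the rest and scoop at about (207,243), trough at (310,232) with 5 marbles in its far half, pot at (410,236), paper cup at (220,178) and tape at (241,322). The scene view shows the handle standing up at about (475,243), on the robot side of the bowl.

```bash
cat > h.py <<'E'
import numpy as np,cv2
from rig import r,sensors,viewer
def cloud(n,d):
    c=viewer.get_calibration(n);K=c["intrinsics"];T=np.array(c["T"])
    v,u=np.mgrid[:480,:640]
    P=np.stack([(u-K[0][2])/K[0][0]*d,(v-K[1][2])/K[1][1]*d,d],-1)
    W=P@T[:3,:3].T+T[:3,3]; W[d<=0]=np.nan
    return W
def ray(n,u,v,z):
    c=viewer.get_calibration(n);K=c["intrinsics"];T=np.array(c["T"])
    q=T[:3,:3]@np.array([(u-K[0][2])/K[0][0],(v-K[1][2])/K[1][1],1.]);o=T[:3,3]
    return o+q*(z-o[2])/q[2]
def rect(P):
    (c,s,a)=cv2.minAreaRect((P[:,:2]*1000).astype(np.float32)); return np.round(c,1),np.round(s,1),round(a,1)
E
python3 - <<'E'
from h import *
for n in("top","scene"):
    z=np.load(n+"0.npz");p,d=z["p"],z["d"];W=cloud(n,d);hsv=cv2.cvtColor(p,cv2.COLOR_RGB2HSV)
    def box(x0,x1,y0,y1,z0,z1): return (W[...,0]>x0)&(W[...,0]<x1)&(W[...,1]>y0)&(W[...,1]<y1)&(W[...,2]>z0)&(W[...,2]<z1)
    print(n,"table z",np.nanmedian(W[box(.3,.7,-.3,.3,-.02,.004)][:,2]))
    b=box(.4,.72,-.34,-.1,.074,.09); q=W[b]; c,rad=cv2.minEnclosingCircle((q[:,:2]*1000).astype(np.float32)); print("pot",c,rad,len(q))
    b=box(.4,.72,-.08,.1,.03,.045); print("trough rim",rect(W[b]),b.sum())
    b=box(.4,.78,-.08,.1,.05,.07); print("far wall",rect(W[b]),b.sum())
    wood=(hsv[...,0]<25)&(hsv[...,1]>70)
    b=box(.45,.75,.12,.42,.008,.02)&wood; print("rest",rect(W[b]),b.sum())
    for z0 in(.03,.05,.07,.09,.11):
        b=box(.45,.75,.12,.42,z0,z0+.02)&wood
        if b.sum(): print("handle",z0,np.round(np.nanmean(W[b],0),4),b.sum(),np.round(np.ptp(W[b],axis=0),3))
    b=box(.45,.75,.12,.42,.01,.045)&~wood; print("bowl",rect(W[b]),b.sum(),np.nanmax(W[b][:,2]))
    # marbles
    m=((p.min(-1)>120)&box(.5,.75,-.06,.08,.005,.06)).astype(np.uint8)
    k,l,s,ce=cv2.connectedComponentsWithStats(m)
    for i in range(1,k):
        if s[i,4]>8: print("marble",ce[i].round(1),s[i,4],ray(n,*ce[i],.015).round(3))
    for nm,R in(("cup",(.6,.85,.12,.35,.075,.1)),("jar",(.6,.8,-.26,-.1,.045,.065)),("all>.1 near",(.4,.66,-.35,.4,.1,.3))):
        q=W[box(*R)]
        if len(q): print(nm,q.min(0).round(3),q.max(0).round(3))
for n in("top","scene"):
    p=np.load(n+"0.npz")["p"]
    a=p[175:285,170:340] if n=="top" else p[220:320,310:510]
    cv2.imwrite(f"pics/{n}c.png",cv2.resize(a[...,::-1],None,fx=4,fy=4,interpolation=2))
E
```

```text
top table z -0.001090053443454586
pot (630.2261352539062, -274.1968994140625) 108.34220123291016 176
trough rim (array([594.6,  25.1]), array([238.2, 114.1]), 3.1) 881
far wall (array([743.9,  10.1]), array([ 72.1, 177.5]), 1.5) 326
rest (array([565.8, 296.4]), array([116.4, 140.1]), 7.5) 420
handle 0.03 [0.509  0.3109 0.0393] 4 [0.005 0.013 0.008]
handle 0.05 [0.5135 0.307  0.0618] 10 [0.015 0.003 0.018]
handle 0.07 [0.5115 0.3077 0.0807] 12 [0.017 0.006 0.019]
handle 0.09 [0.5098 0.3071 0.1027] 12 [0.018 0.006 0.016]
handle 0.11 [0.5091 0.3135 0.1216] 55 [0.02  0.018 0.018]
bowl (array([602.7, 273.5]), array([298.8, 296.4]), 88.4) 723 0.04485966385281759
marble [313.6 178.1] 269 [0.746 0.01  0.015]
marble [328.2 229.7] 186 [ 0.603 -0.029  0.015]
marble [298.7 202. ] 42 [0.679 0.05  0.015]
marble [313.7 202.6] 47 [0.678 0.01  0.015]
marble [299.2 216. ] 41 [0.641 0.049 0.015]
marble [314.9 217.2] 56 [0.638 0.007 0.015]
marble [311.6 231.1] 54 [0.6   0.015 0.015]
marble [316.4 246.4] 14 [0.558 0.003 0.015]
marble [314.6 253.6] 20 [0.539 0.008 0.015]
cup [0.698 0.12  0.075] [0.849 0.3
[... 675 characters left out ...]
88 [0.025 0.019 0.017]
bowl (array([624.2, 249.9]), array([207.3, 287. ]), 78.6) 840 0.04488894259240339
marble [322.6 274.5] 330 [ 0.592 -0.029  0.015]
marble [342.3 279. ] 68 [0.6   0.018 0.015]
marble [336.5 292.8] 71 [0.639 0.007 0.015]
marble [354.3 295.1] 63 [0.641 0.048 0.015]
marble [367.5 304.9] 26 [0.663 0.079 0.015]
marble [336.  307.2] 56 [0.676 0.009 0.015]
marble [354.3 308.8] 44 [0.676 0.05  0.015]
marble [304.1 327.3] 52 [ 0.732 -0.056  0.015]
marble [328.  335.5] 10 [ 0.747 -0.002  0.015]
marble [354.7 337.9] 14 [0.747 0.056 0.015]
cup [0.698 0.12  0.075] [0.85  0.345 0.1  ]
jar [ 0.601 -0.26   0.045] [ 0.8   -0.1    0.065]
all>.1 near [0.5   0.303 0.101] [0.525 0.323 0.127]
```

View pics/topc.png

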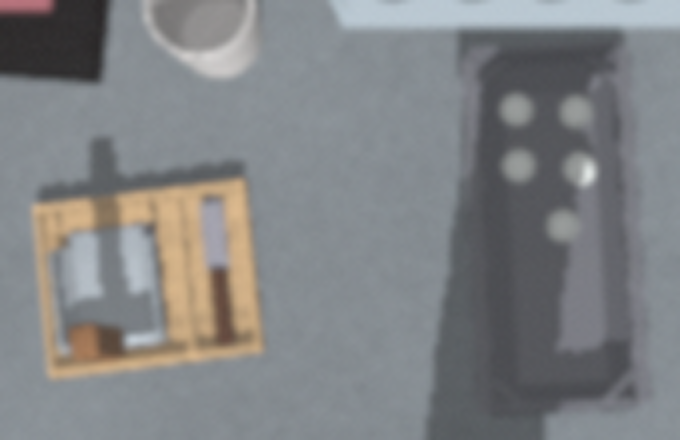

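The top crop shows the scoop in the left (wide) bay with its lip away from the robot. The five marbles form a 2×2 block plus one in the trough's far half. Next I'll refine the trough axis, the scoop yaw and the pot, leaving the tray behind them out of the masks.

Run:
```python
from h import *
A={}
for n in("top","scene"):
    z=np.load(n+"0.npz");p,d=z["p"],z["d"];W=cloud(n,d);hsv=cv2.cvtColor(p,cv2.COLOR_RGB2HSV)
    def box(x0,x1,y0,y1,z0,z1): return (W[...,0]>x0)&(W[...,0]<x1)&(W[...,1]>y0)&(W[...,1]<y1)&(W[...,2]>z0)&(W[...,2]<z1)
    q=W[box(.5,.66,-.33,-.17,.073,.09)]; c,rad=cv2.minEnclosingCircle((q[:,:2]*1000).astype(np.float32)); print(n,"pot",np.round(c,1),rad)
    for nm,y0,y1 in(("R",-.06,0.0),("L",.05,.1)):
        q=W[box(.49,.68,y0,y1,.029,.04)]; f=np.polyfit(q[:,0]-.588,q[:,1],1) if len(q) else 0
        e=np.abs(q[:,1]-np.polyval(f,q[:,0]-.588)); q=q[e<.008]; f=np.polyfit(q[:,0]-.588,q[:,1],1); print(" side",nm,"yaw",np.degrees(f[0]).round(2),"y",f[1].round(4),len(q))
    q=W[box(.44,.53,.0,.06,.029,.04)]; print(" near wall x",np.percentile(q[:,0],[5,50,95]).round(4),len(q))
    q=W[box(.66,.718,.0,.05,.054,.066)]; print(" far wall x",np.percentile(q[:,0],[5,50,95]).round(4) if len(q) else 0,len(q))
    # scoop bowl in rest frame
    a=np.radians(7.5);Rm=np.array([[np.cos(a),-np.sin(a)],[np.sin(a),np.cos(a)]])
    L=(W[...,:2]-[.5658,.296])@Rm
    grey=hsv[...,1]<60
    b=grey&(abs(L[...,0])<.052)&(L[...,1]>-.02)&(L[...,1]<.066)&(W[...,2]<.05)&(W[...,2]>.0)
    Q=np.c_[L[b],W[b][:,2]]; print(" bowl restframe",rect(Q),len(Q))
    for s in(1,-1):
        q=Q[(Q[:,2]>.027)&(s*(Q[:,1]-.022)>.02)]
        if len(q)>4: print("  wall",s,"slope deg",np.degrees(np.polyfit(q[:,0],q[:,1],1)[0]).round(1),q.mean(0).round(4),len(q),np.ptp(q[:,0]).round(3))
    q=W[box(.49,.54,.29,.335,.118,.135)]; print(" handle top",rect(q),q[:,2].max(),len(q))
```

```text
top pot [ 579.5 -239.5] 47.07121658325195
 side R yaw 2.97 y -0.0266 257
 side L yaw 3.18 y 0.0761 236
 near wall x [0.4747 0.4776 0.4871] 46
 far wall x [0.7094 0.7118 0.7152] 36
 bowl restframe (array([-4.3, 27.2]), array([72.5, 91. ]), 87.8) 738
  wall 1 slope deg 0.8 [-0.0129  0.0591  0.0332] 43 0.064
  wall -1 slope deg -1.3 [-0.0128 -0.0056  0.0335] 42 0.067
 handle top (array([511.2, 314.8]), array([20.7, 17.9]), 14.7) 0.13126224721826585 58
scene pot [ 580.1 -241.6] 48.29165267944336
 side R yaw 2.91 y -0.0285 305
 side L yaw 3.86 y 0.074 323
 near wall x [0.473  0.4795 0.4887] 91
 far wall x [0.7088 0.7111 0.7139] 43
 bowl restframe (array([-5.7, 27.6]), array([90.9, 75.2]), 0.3) 1108
  wall 1 slope deg 5.5 [-0.0164  0.0558  0.0325] 73 0.067
  wall -1 slope deg -2.5 [-0.0117 -0.0073  0.0333] 60 0.067
 handle top (array([512.7, 313.5]), array([21.5, 18.7]), 5.8) 0.12672177719828281 64
```

```bash
cat >> h.py <<'E'
from scipy.spatial.transform import Rotation as Ro
TCP=np.array([-.046,0,.073]); TR=np.array([.594,.0240]); TY=np.radians(3.1)
SC=np.array([.559,.3204,.004]); SY=np.radians(7.5); POT=np.array([.580,-.2406])
def pose(point,local,yaw,pitch=0,f=-1):
    """TCP pose that puts scoop-frame point `local` at world `point`; pitch>0 = lip down (rad)"""
    R=Ro.from_euler("ZY",[yaw,pitch])
    pos=np.array(point)+R.apply(TCP-np.array(local))
    return pos,(R*Ro.from_matrix(np.diag([f,-f,-1]))).as_euler("xyz")
def trough(x,y,z):
    c,s=np.cos(TY),np.sin(TY); return np.array([TR[0]+c*x-s*y,TR[1]+s*x+c*y,z])
LIP=[.04,0,0]
E
python3 - <<'E'
from h import *
D=np.radians
def t(nm,*a,**k):
    for f in(-1,1):
        q=r.solve_ik(*pose(*a,f=f,**k)); print(nm,f,None if q is None else np.round(q,2))
t("grasp",SC,[0,0,0],SY)
t("in",trough(-.03,0,.005),LIP,TY)
t("end",trough(.093,0,.005),LIP,TY)
t("tilt",trough(.10,0,.05),LIP,TY,D(-30))
t("high",trough(.06,0,.15),LIP,TY,D(-30))
for y in(60,30,0,-30,-60,-90):
    print(y); t("carry",[*POT,.15],LIP,D(y),D(-25)); t("pour50",[*POT,.095],LIP,D(y),D(50)); t("pour65",[*POT,.095],LIP,D(y),D(65))
E
```

```text
grasp -1 [ 0.82  0.45 -0.2   0.   -0.93 -2.26]
grasp 1 [ 0.82  0.45 -0.2   0.   -0.93  0.88]
in -1 [ 0.38  0.26 -0.5   0.   -0.82 -1.89]
in 1 [ 0.38  0.26 -0.5   0.   -0.82  1.25]
end -1 [ 0.31  0.44 -0.2   0.   -0.93 -1.83]
end 1 [ 0.31  0.44 -0.2   0.   -0.93  1.32]
tilt -1 None
tilt 1 None
high -1 [ 0.37  0.01 -0.87  0.7  -0.24 -2.53]
high 1 [ 0.37  0.01 -0.87  0.7  -0.24  0.61]
60
carry -1 [-0.57  0.44  0.17 -0.45 -1.34  0.16]
carry 1 [-0.57  0.44  0.17 -0.45 -1.34 -2.98]
pour50 -1 [ 0.16  0.6  -0.11  0.64 -1.52 -0.94]
pour50 1 [ 0.16  0.6  -0.11  0.64 -1.52  2.2 ]
pour65 -1 [ 0.23  0.73 -0.09  0.73 -1.69 -1.04]
pour65 1 [ 0.23  0.73 -0.09  0.73 -1.69  2.1 ]
30
carry -1 [-0.51  0.23 -0.15 -0.45 -1.   -0.33]
carry 1 [-0.51  0.23 -0.15 -0.45 -1.    2.81]
pour50 -1 [ 0.05  0.78  0.31  0.38 -1.9  -1.12]
pour50 1 [ 0.05  0.78  0.31  0.38 -1.9   2.02]
pour65 -1 [ 0.08  0.95  0.45  0.47 -2.11 -1.12]
pour65 1 [ 0.08  0.95  0.45  0.47 -2.11  2.02]
0
carry -1 [-0.24  0.04 -0.49 -0.17 -0.62 -1.22]
carry 1 [-0.24  0.04 -0.49 -0.17 -0.62  1.92]
pour50 -1 [-0.1   0.91  0.68  0.09 -2.21 -1.45]

[... 302 characters left out ...]
  0.94  0.88 -0.29 -2.35  1.19]
pour65 -1 [-0.3   1.19  1.35 -0.62 -2.8  -2.26]
pour65 1 [-0.3   1.19  1.35 -0.62 -2.8   0.88]
-60
carry -1 [ 0.24  0.13 -0.66  0.63 -0.76  2.96]
carry 1 [ 0.24  0.13 -0.66  0.63 -0.76 -0.18]
pour50 -1 [-0.42  0.85  0.8  -0.59 -2.2  -2.38]
pour50 1 [-0.42  0.85  0.8  -0.59 -2.2   0.76]
pour65 -1 [-0.51  1.04  1.09 -0.89 -2.5  -2.59]
pour65 1 [-0.51  1.04  1.09 -0.89 -2.5   0.55]
-90
carry -1 [ 0.27  0.34 -0.34  0.48 -1.07  2.6 ]
carry 1 [ 0.27  0.34 -0.34  0.48 -1.07 -0.54]
pour50 -1 [-0.56  0.69  0.53 -0.75 -1.88 -2.65]
pour50 1 [-0.56  0.69  0.53 -0.75 -1.88  0.5 ]
pour65 -1 [-0.67  0.83  0.68 -0.95 -2.08 -2.67]
pour65 1 [-0.67  0.83  0.68 -0.95 -2.08  0.48]
```

Run:
```python
from h import *
D=np.radians
for x,z,p in((.1,.02,8),(.1,.025,12),(.1,.03,16),(.09,.03,20),(.06,.03,20),(.06,.035,25),(.03,.04,25),(.03,.045,30),(.03,.12,25),(-.03,.13,25),(-.03,.16,20)):
    q=r.solve_ik(*pose(trough(x,0,z),LIP,TY,D(-p),f=1)); print(x,z,p,None if q is None else np.round(q,2))
# grasp
pos,o=pose(SC,[0,0,0],SY,f=1)
r.goto(pos+[0,0,.12],o)
r.move_linear(pos,max_speed=.12,stop_force=15)
r.set_gripper(0,50); s=sensors.read_state(); print(s["t"],s["finger_gap"],s["finger_force"],s["tool_pos"]-pos)
r.move_linear(pos+[0,0,.13],max_speed=.12)
s=sensors.read_state(); print(s["t"],s["finger_gap"],s["ft_force"])
for n in("scene",):
    p,d=viewer.camera(n); cv2.imwrite("pics/g1.png",cv2.resize(p[120:340,330:580,::-1],None,fx=3,fy=3))
```

```text
0.1 0.02 8 [ 0.33  0.37 -0.35  0.06 -0.72  1.25]
0.1 0.025 12 [ 0.35  0.34 -0.44  0.11 -0.6   1.2 ]
0.1 0.03 16 [ 0.36  0.31 -0.54  0.18 -0.47  1.11]
0.09 0.03 20 [ 0.36  0.27 -0.7   0.39 -0.28  0.91]
0.06 0.03 20 [ 0.37  0.23 -0.79  0.46 -0.24  0.82]
0.06 0.035 25 None
0.03 0.04 25 None
0.03 0.045 30 None
0.03 0.12 25 [ 0.43  0.02 -0.83  0.46 -0.35  0.79]
-0.03 0.13 25 [ 0.5  -0.12 -0.93  0.48 -0.41  0.72]
-0.03 0.16 20 [ 0.5  -0.12 -0.71  0.24 -0.68  0.96]
5.6167 0.017440508500985785 49.98749256134033 [-2.27454752e-05  6.18750185e-06 -2.69914263e-05]
6.85 0.01710919697782744 [-0.37200286 -0.61265209 -1.66876588]
```

View pics/g1.png

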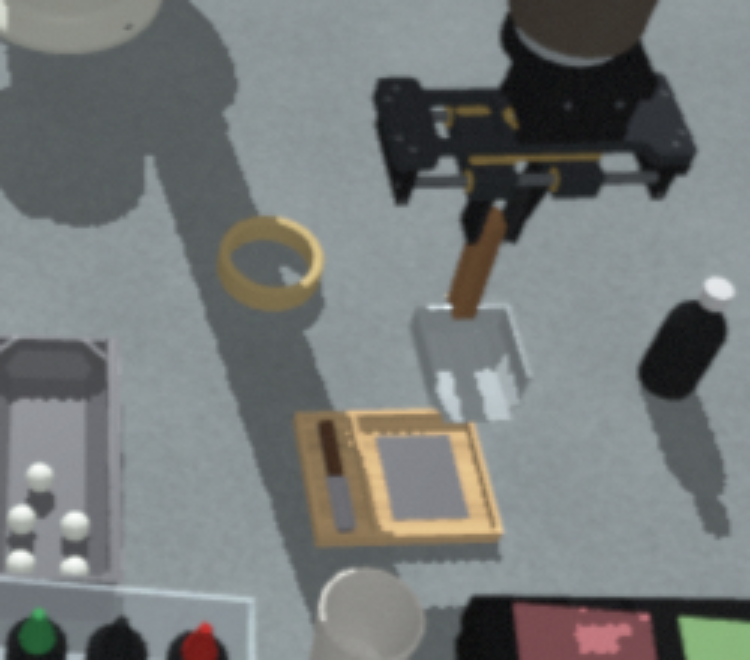

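The scoop is held straight and clear of the rest, with marbles still in place at about (40,475) to (75,570) in the crop. Next: lower it into the near half, push, and tilt back.

Run:
```python
from h import *
D=np.radians
def P(x,z,p,y=0): return pose(trough(x,y,z),LIP,TY,D(-p),f=1)
def L(x,z,p,v=.08,sf=None,y=0): 
    a=P(x,z,p,y); h=r.move_linear(*a,max_speed=v,stop_force=sf); s=sensors.read_state(); print(x,z,p,h,s["t"].__round__(2),(s["tool_pos"]-a[0]).round(4),s["ft_force"].round(1)); return s
L(-.014,.13,0,.2)
L(-.014,.02,0,.12)
s=L(-.014,.0,0,.02,3)
z0=s["tool_pos"][2]-.073; print("floor z",z0)
zf=np.clip(z0,.003,.008)+.0005
L(-.014,zf,0,.03)
s=L(.093,zf,0,.07,12)
p,d=viewer.camera("top"); cv2.imwrite("pics/p1.png",cv2.resize(p[170:290,270:350,::-1],None,fx=5,fy=5))
p,d=viewer.camera("scene"); cv2.imwrite("pics/p2.png",cv2.resize(p[190:340,290:410,::-1],None,fx=4,fy=4))
a,b=cv2.imread("pics/p1.png"),cv2.imread("pics/p2.png"); b=cv2.resize(b,(b.shape[1]*600//b.shape[0],600)); cv2.imwrite("pics/p12.png",np.hstack([a[:600,:320],b[:,:480]]))
```

```text
-0.014 0.13 0 False 8.53 [ 0.0001  0.0005 -0.    ] [-0.  -0.6 -1.5]
-0.014 0.02 0 False 9.6 [0.0007 0.0002 0.0007] [ 0.6 -0.2 -1.5]
-0.014 0.0 0 True 10.37 [-0.0004 -0.      0.0039] [-0.3  0.5  3.7]
floor z 0.003909044974752543
-0.014 0.004409044974752543 0 False 10.62 [-0.0004 -0.0001 -0.0004] [ 0.1 -0.  -0.6]
0.093 0.004409044974752543 0 False 12.29 [-0.0003  0.     -0.0001] [-0.7 -0.9 -2.1]
```

View pics/p12.png

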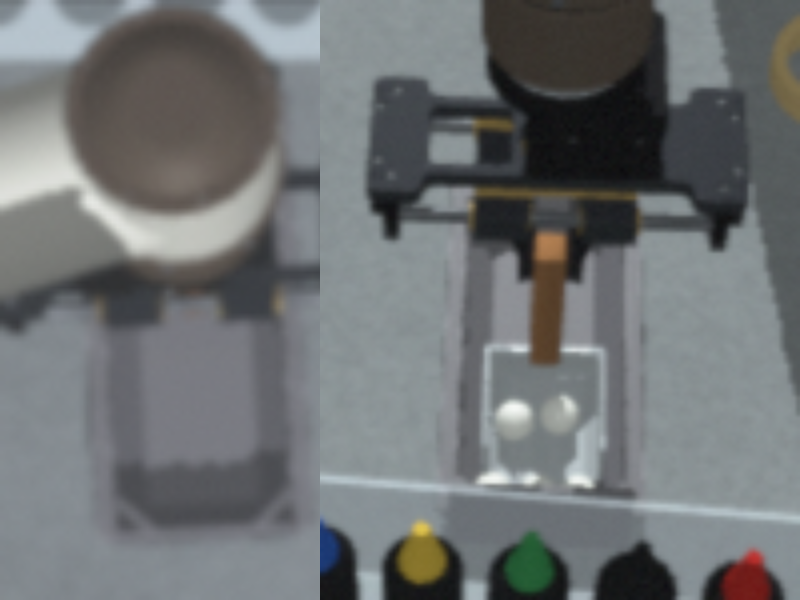

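The scene crop shows two marbles well inside the bowl and three in a row at the lip against the far end. I'll press on a little and climb the bevel while tilting back.

```bash
cat >> h.py <<'E'
D=np.radians
def L(x,z,p,v=.08,sf=None,y=0):
    a=pose(trough(x,y,z),LIP,TY,D(-p),f=1); h=r.move_linear(*a,max_speed=v,stop_force=sf); s=sensors.read_state(); print(x,z,p,h,round(s["t"],2),(s["tool_pos"]-a[0]).round(4),s["ft_force"].round(1)); return s
E
python3 - <<'E'
from h import *
L(.100,.0046,0,.03,12)
L(.103,.017,8,.04,20)
L(.103,.024,12,.04,20)
L(.100,.031,16,.04,20)
L(.085,.034,20,.05,20)
p,d=viewer.camera("scene"); cv2.imwrite("pics/p3.png",cv2.resize(p[190:340,290:410,::-1],None,fx=4,fy=4))
E
```

```text
0.1 0.0046 0 False 12.78 [0.0002 0.     0.    ] [-0.5  0.1 -1.2]
0.103 0.017 8 False 13.1 [-0.0019 -0.0004 -0.0002] [-1.  -0.1 -2.9]
0.103 0.024 12 False 13.35 [-0.0018 -0.0006 -0.0008] [-1.4  0.2 -2.5]
0.1 0.031 16 False 13.66 [0.001  0.0001 0.0004] [ 1.1 -0.4 -1.3]
0.085 0.034 20 False 14.18 [0.002  0.0005 0.0009] [ 0.4 -0.8 -1.8]
```

View pics/p3.png

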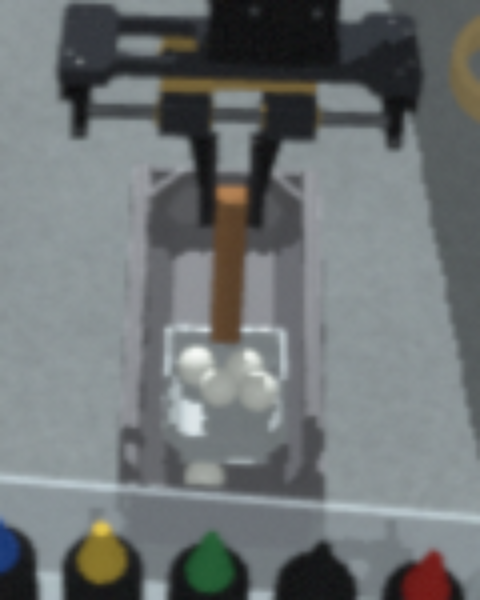

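Four marbles now sit at the back of the bowl, around (195–265, 360–390), and one is left at the far end. Now lift, carry to the pot and pour.

Run:
```python
from h import *
L(.07,.09,20,.08)
L(.04,.16,20,.12)
Y=D(15); h=np.array([np.cos(Y),np.sin(Y)])
def K(dx,z,p,v):
    a=pose([*(POT+dx*h),z],LIP,Y,D(p),f=1); r.move_linear(*a,max_speed=v); s=sensors.read_state(); print(p,round(s["t"],2),(s["tool_pos"]-a[0]).round(4),s["ft_force"].round(1))
K(-.012,.15,-20,.14)
p,d=viewer.camera("scene"); cv2.imwrite("pics/c1.png",cv2.resize(p[120:300,160:380,::-1],None,fx=3,fy=3))
K(-.012,.115,-8,.08)
K(-.012,.092,10,.08)
K(-.012,.090,30,.08)
K(-.012,.090,50,.08)
r.pause(.7)
p,d=viewer.camera("scene"); cv2.imwrite("pics/c2.png",cv2.resize(p[120:300,160:380,::-1],None,fx=3,fy=3))
a,b=cv2.imread("pics/c1.png"),cv2.imread("pics/c2.png"); cv2.imwrite("pics/c12.png",np.hstack([cv2.resize(a,(400,327)),cv2.resize(b,(400,327))]))
```

```text
0.07 0.09 20 False 15.1 [-0.0003 -0.0001 -0.0005] [-0.1  0.2 -2.7]
0.04 0.16 20 False 15.88 [-0.0005 -0.0002 -0.001 ] [-0.6  0.4 -2.4]
-20 18.17 [0.     0.0004 0.    ] [-0.8  0.9 -2.4]
-8 18.58 [ 0.0008  0.0011 -0.0008] [-0.8  0.6 -1.9]
10 19.05 [ 0.0002  0.0004 -0.0006] [-0.3  0.5 -2.7]
30 19.68 [-0.0008 -0.0005  0.0005] [ 0.1 -0.2 -1.2]
50 20.32 [-0.0005 -0.0006  0.0011] [ 0.7  0.4 -2.2]
```

View pics/c12.png

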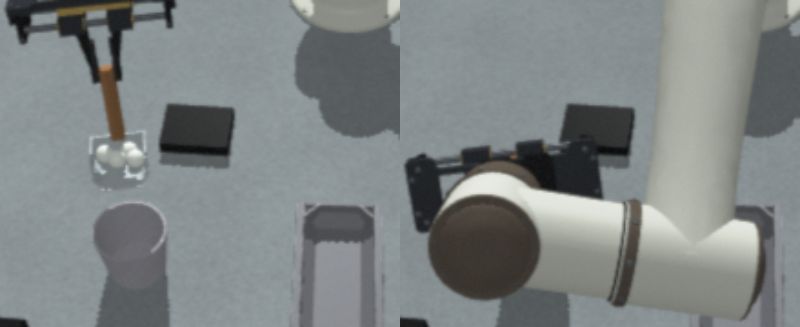

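Four marbles were carried in the bowl; the arm hides the pot while pouring. I'll tip a bit more, back out upwards and look.

Run:
```python
from h import *
Y=D(15); h=np.array([np.cos(Y),np.sin(Y)])
def K(dx,z,p,v): r.move_linear(*pose([*(POT+dx*h),z],LIP,Y,D(p),f=1),max_speed=v)
K(-.012,.092,62,.08); r.pause(.4)
K(-.012,.16,45,.12); K(-.012,.17,0,.15)
K(-.13,.17,0,.15)
print(sensors.read_state()["t"],sensors.read_state()["ft_force"])
p,d=viewer.camera("scene"); q,_=viewer.camera("top")
cv2.imwrite("pics/d.png",np.hstack([cv2.resize(p[110:350,160:400,::-1],(400,400)),cv2.resize(q[170:340,260:460,::-1],(400,340))[:400] if 0 else cv2.resize(q[160:340,280:460,::-1],(400,400))]))
```

```text
24.575 [ 1.28400116  0.28699514 -2.02608226]
```

View pics/d.png

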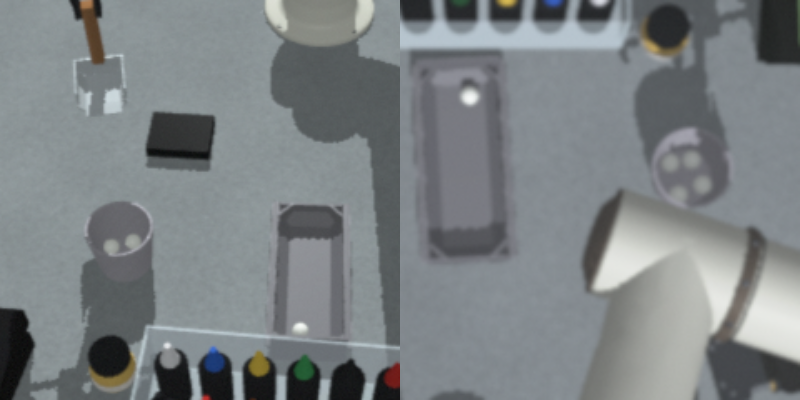

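The pot holds four marbles and the fifth is still in the trough, with none on the table. Now I'll return the scoop.

Run:
```python
from h import *
T=SC+[.002,-.001,0]
pos,o=pose(T,[0,0,0],SY,f=1)
r.move_linear(pos+[0,0,.15],o,max_speed=.18)
r.move_linear(pos+[0,0,.03],max_speed=.12)
p,d=viewer.camera("scene"); 
h=r.move_linear(pos+[0,0,-.004],max_speed=.03,stop_force=3); s=sensors.read_state(); print(h,s["tool_pos"]-pos,s["ft_force"],s["t"])
q,_=viewer.camera("scene")
cv2.imwrite("pics/e.png",np.hstack([cv2.resize(x[190:320,410:540,::-1],(400,400)) for x in(p,q)]))
```

```text
True [-0.000718   -0.0002791   0.00015089] [-1.21723097  0.29271799  3.10503458] 30.4167
```

View pics/e.png

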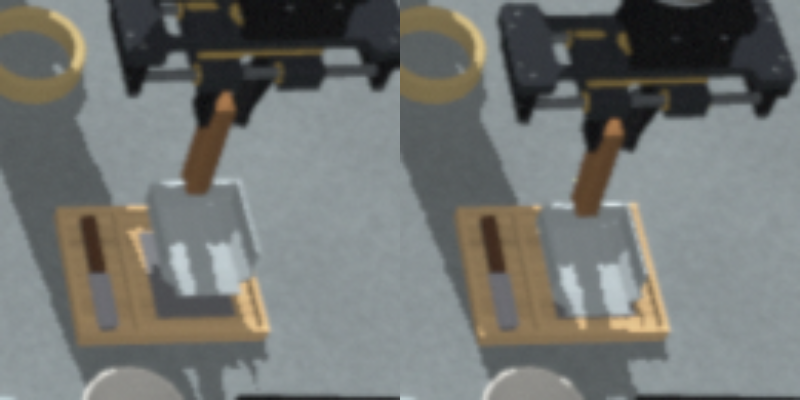

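The scoop sits inside the wide bay, and contact came within 0.2 mm of the expected height. Release and check.

Run:
```python
from h import *
r.set_gripper(.05)
s=sensors.read_state(); r.move_linear(s["tool_pos"]+[0,0,.15],max_speed=.12)
r.pause(.3)
p,d=viewer.camera("scene"); q,_=viewer.camera("top"); print(sensors.read_state()["t"])
W=cloud("scene",d); hsv=cv2.cvtColor(p,cv2.COLOR_RGB2HSV)
b=(abs(W[...,0]-.515)<.04)&(abs(W[...,1]-.315)<.04)&(W[...,2]>.11)&(W[...,2]<.14)&(hsv[...,0]<25)&(hsv[...,1]>70); print(rect(W[b]),W[b][:,2].max())
cv2.imwrite("pics/f.png",np.hstack([cv2.resize(p[180:330,390:540,::-1],(400,400)),cv2.resize(q[160:330,170:450,::-1],(400,243),interpolation=2)[[*range(243)]+[242]*157]]))
```

```text
33.1083
(array([513.6, 311.7]), array([23. , 18.1]), 9.8) 0.12610429180681415
```

View pics/f.png

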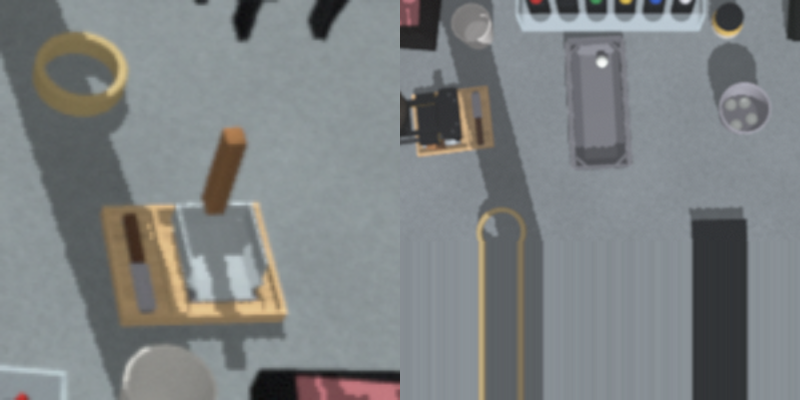

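The scoop stands upright in the wide bay with its handle top at 126 mm, as before. Four marbles are in the pot, one is in the trough and none are on the table.

```bash
python3 -c "
from rig import r
print(r.sign_off())"
```

```text
the job is handed in; nothing more can be done
None
```

Job handed in at about 33 s: four marbles are in the pot, the fifth is still in the trough, none are on the table, and the scoop is upright in the wide bay of its rest.

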